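Unlock the retaining bar and move the test rods to the inspection cradle

TASK

Free the retaining bar of the rod rack: slide it lengthwise, feeling with a light upward pull, until its necks line up with both brackets and it lifts out. Lay the bar flat on the bench, grip upwards, then lay the thick test rod in the wide V-groove of the cradle and the thin one in the narrow groove, each about centred lengthwise. Set the bar and the rods down without dropping them, and leave the other things on the bench where they are.

Things in the scene. Friction and masses are not known exactly. Their poses are not given: they have to be found in the camera images.
- rack: Rod rack, fixed: base plate 168 (x) x 236 (y) x 10 mm. Origin: centre of underside, z up. Two V-block rows 16 mm thick at x = -45 and +45 carry two rods lying along x at y = -30 and +30 (either rod at either place). V-grooves 90 degrees, bottom line z = 22, lands z = 39; free between the rows down to z = 10. End stops at x = -78 and +78, 8 mm thick, up to z = 43: no pulling out endways.
- rack_mid (a point): Point on the rack at x = 0, y = 0, z = 54 mm, axes as the rack. Two steel brackets stand at x = 0, 176 mm apart in y, 8 mm thick (y), 44 wide (x), tops at z = 74; the pair is clamped up to 8 mm off the middle to either side, by an unmeasured amount. Each has an undercut slot open upwards: floor z = 54, 22.5 mm wide, 13 high, under two lips that leave a mouth 13 wide.
- bar: Retaining bar, 0.24 to 0.39 kg, 20 (x) x 236 (y) x 10 mm, lying in both bracket slots across the rods. Origin: centre of underside; y along the bar, at the start as the rack's y (within 0.03 rad), z up. At the start it can rise only 3 mm. Slid towards its own +y by 10 to 24 mm (unmeasured amount) it comes free: there it can be lifted straight up, within about 4 mm either way.
- bar_grip (a point): Middle of the bar's black fin grip, 26 mm above the bar's underside; axes as the bar. The fin is 12 mm wide in x, 60 long in y, from 10 to 42 mm above the underside.
- bar_neck (a point): Centre of the bar's +y neck, 88 mm from the bar's middle, 5 mm above its underside; the other neck is 88 mm to the -y side. Necks are 9 mm wide in x and 16 mm long in y; only there does the bar pass the mouths of the brackets.
- thick_rod: Plain steel test rod, diameter 24 mm, 140 mm long, about 0.4 kg. Origin: its middle, on the axis; x along the rod (the rod may be rolled to any angle about x). In the rack its axis is 39 mm above the rack's underside.
- thin_rod: Plain steel test rod, diameter 16 mm, 140 mm long, about 0.22 kg. Origin: its middle, on the axis; x along the rod (the rod may be rolled to any angle about x). In the rack its axis is 33 mm above the rack's underside.
- cradle: Inspection cradle, fixed: base plate 110 (x) x 132 (y) x 10 mm with two V-block rows 16 mm thick at x = -40 and +40, free between them, lands at z = 40. Origin: centre of underside, z up. Grooves run along x: the wide one at y = +32 (34 mm wide, 17 deep; axis of a seated thick rod z = 40), the narrow one at y = -32 (20 wide, 10 deep; axis of a seated thin rod z = 41).
- setting_master: Bystander: stepped steel cylinder, 30 mm diameter, 43 mm high. Origin: centre of its underside.
- ring_gauge: Bystander: steel ring, 46 mm diameter, 14 mm high, lying flat. Origin: centre of its underside.
- oil_bottle: Bystander: small yellow bottle with a red spout, 36 mm diameter, 98 mm high. Origin: centre of its underside.
- tape_roll: Bystander: roll of tape lying flat, 66 mm diameter, 18 mm high. Origin: centre of its underside.

How it is judged:
On the way:
1. the bar is lifted out of both brackets (its underside more than 85 mm above the rack's) while both rods still lie in the rack (z of bar in the frame of rack above 0.085 m and z of thick_rod in the frame of rack between 0.031 and 0.047 m and x of thick_rod in the frame of rack between -0.015 and 0.015 m and z of thin_rod in the frame of rack between 0.0253 and 0.0413 m and x of thin_rod in the frame of rack between -0.015 and 0.015 m), for 0.1 s.
At the end, for the whole second after the job is handed in: Bar flat on the bench, grip up (underside within 8 mm of the top, tilt under 0.06 rad). Thick rod in the wide, thin rod in the narrow groove: axis within 4 mm of the seated place sideways and in height, within 0.08 rad of the groove, centred within 20 mm. All at rest (height (world z) of bar between -0.01 and 0.008 m and angle between bar's own z axis and vertical below 0.06 rad and x of thick_rod in the frame of cradle between -0.02 and 0.02 m and y of thick_rod in the frame of cradle between 0.028 and 0.036 m and z of thick_rod in the frame of cradle between 0.036 and 0.044 m and angle between the x axis of each of thick_rod, thin_rod and the x axis of cradle, either way round below 0.08 rad and x of thin_rod in the frame of cradle between -0.02 and 0.02 m and y of thin_rod in the frame of cradle between -0.036 and -0.028 m and z of thin_rod in the frame of cradle between 0.0373 and 0.0453 m and linear speed of each of thick_rod, thin_rod, bar below 0.02 m/s); the robot touches nothing.
It fails at once if the bar or a rod is dropped (it moves faster than 0.6 m/s out of the grip) ((linear speed of thick_rod above 0.6 m/s and contact force between thick_rod and the fingers below 0.1 N) or (linear speed of thin_rod above 0.6 m/s and contact force between thin_rod and the fingers below 0.1 N) or (linear speed of bar above 0.6 m/s and contact force between bar and the fingers below 0.1 N)).
It fails at once if the setting master, ring gauge, oil bottle or tape roll is displaced by more than 30 mm (distance of any of setting_master, ring_gauge, oil_bottle, tape_roll from where it was at the start of the episode above 0.03 m).
It also fails if it takes over 72 s, if anything falls off the work surface, if the arm or the gripper's body presses on something with over 40 N, if the wrist force passes 120 N, or if a joint passes its speed limit or range.

ROBOT

A 6-joint arm with a two-finger parallel gripper is mounted at the origin on a cart in front of the work surface, level with it; the furniture and walls round the work are solid. World frame = base frame: x ahead of the robot, y to its left, z up, the work surface at z = 0. Lengths are in m, angles in rad, forces in N, time in s.
With the tool pointing down it reaches from about 0.25 to 0.85 m from the base axis. Payload 12.5 kg.
Tool frame: the origin (TCP) lies midway between the tips of the shut fingers; the grasp point (between the pads) lies 19 mm behind it (pinch_z is the y of the grasp point in the tool frame, in m); y points along the fingers, z is the direction in which the jaws open and shut, and the axes are right-handed (so a half turn about y gives the same grasp; the last joint's range is limited). The gripper opens to 93 mm and grips with 3 to 60 N. Pads are 15 mm wide; open, the fingers measure 128 mm over their backs; the gripper's body (75 mm by 188 mm) begins 65 mm behind the grasp point.
Start: joints at [-1.246, 0.351, 1.652, -0, 1.139, -0.085], TCP at [0.219, -0.504, 0.219] pointing down, gripper open.
Joint ranges: [-2.75, 2.75], [-0.79, 2.1], [0.01, 2.65], [-1.57, 4.71], [0.07, 3.14], [-2.87, 2.87]. Speed limits (rad/s): [2.22, 2.22, 2.79, 3.14, 3.14, 3.14].

INTERFACE

Orientations are given as a unit quaternion [x, y, z, w].
In Python, from bench import * gives the robot as it stands.
- The arm moves only by the shell command python3 -m creep 'ROWS' [FORCE]. ROWS is JSON, a list of rows, each a list of 7 numbers: the turn, a rotation vector about the tool's x, y, z in rad, then the shift along the tool's x, y, z in m, then the finger opening in m, from 0 to 0.093. In form: [[ax, ay, az, x, y, z, fingers], ...]. A call has 1 to 8 rows; each row is the pose to reach, as a shift and turn from the pose commanded when the call began, along the tool's axes at that moment; what a row does not reach only later rows make up. A row lasts 1/10 s, in which the tool goes at most 50 mm and 8.59 degrees, less where a joint would pass 70% of its speed; a pose out of reach is approached as far as the arm can. A call with a gripper value outside its range is refused whole. The fingers move at their own pace and stop on an object; FORCE is the grip in N (left out, the last holds). Time passes only in rows, so rows that repeat a pose let the fingers close. It gives the time, the measured TCP pose, the force and the opening at its end, in the units of the state.
- get_state(): the state, without advancing time (a new reading comes with each control period).
- snapshot(name): name is "side" or "top" or "wrist"; returns a dict with "color" (480x640x3 uint8, red, green, blue), "depth" (480x640 float32, m along the optical axis (not along the pixel's ray), 0 where there is no reading), "fx", "fy", "cx", "cy" (pixels), "cam_to_world" (4x4, takes a point from camera to world coordinates); the wrist camera has in their place "T_tool_cam" (4x4, takes a point from camera to tool coordinates, whose origin is the TCP and whose axes are the tool frame's). Camera axes: x right, y down, z forward; pixel columns grow to the right and rows downward; lengths in m; the calibration is good to about 2 mm. A picture is of the moment at which its call begins: read the wrist's pose just before it.
- hand_in(): hands the job in, once; it reports no verdict.
The state is a dict: "time": time; "joint_positions": joint angles; "joint_vel": joint speeds; "effort": joint torques, N m; "tcp_pos": TCP position; "tool_rot": TCP orientation; "contact_force": force on the tool from outside, world axes, zero at the start; "moment": the same for the moment, N m; "grip_width": finger opening in m.
Only numpy, scipy, OpenCV 4.12 (cv2) and the standard library are available. Lean on these libraries where they do the work, as an engineer would, in place of code of your own. Each camera call takes 0.05 s, during which the arm holds its last target.

## Working session

There is one attempt and no reset: what is moved stays moved. The work goes in short steps, Python scripts to look and compute and a shell command to move; the robot and the scene stay as the last step left them, time stands still between calls to the robot, and variables do not carry over. Pictures are saved under pics/ and viewed, and the job is handed in when it is done.

```bash
ls; mkdir -p pics; python3 - <<'E'
from bench import *
import cv2, numpy as np
print(get_state())
for n in("top","side","wrist"):
    s=snapshot(n); cv2.imwrite(f"pics/{n}0.png",s["color"][:,:,::-1]); np.savez(f"{n}0.npz",**s)
    print(n,{k:(np.round(v,4).tolist() if k not in("color","depth") else v.shape) for k,v in s.items()})
E
```

```text
pics
{'time': 0.0, 'joint_positions': array([-1.24562094e+00,  3.51244139e-01,  1.65246117e+00,  6.20940385e-07,
        1.13910250e+00, -8.46223478e-02]), 'joint_vel': array([ 0.00052903,  0.00010321,  0.00043372, -0.00045709, -0.00027731,
       -0.00071417]), 'effort': array([-3.26089812e-04, -4.97321177e+01, -2.85253429e+01,  6.98319753e-02,
        2.56955432e-02, -8.65333959e-05]), 'tcp_pos': array([ 0.21902846, -0.50410848,  0.21808301]), 'tool_rot': array([-0.14392494,  0.69274165, -0.69188856,  0.14382224]), 'contact_force': array([ 0.33389513, -0.71019449, -1.05949395]), 'moment': array([-0.00599331,  0.02900475,  0.03798892]), 'grip_width': 0.0930921861144793}
top {'color': (480, 640, 3), 'depth': (480, 640), 'fx': 481.7411, 'fy': 481.7411, 'cx': 323.7835, 'cy': 235.9332, 'cam_to_world': [[0.0598, -0.9719, 0.2277, 0.3125], [-0.9982, -0.0595, 0.0083, -0.1055], [0.0055, -0.2278, -0.9737, 1.1575], [0.0, 0.0, 0.0, 1.0]]}
side {'color': (480, 640, 3), 'depth': (480, 640), 'fx': 581.9475, 'fy': 581.9475, 'cx': 316.5996, 'cy': 242.2481, 'cam_to_world': [[-0.9995, 0.0224, -0.0231, 0.5916], [0.032, 0.6134, -0.7892, 0.9854], [-0.0035, -0.7895, -0.6138, 0.9303], [0.0, 0.0, 0.0, 1.0]]}
wrist {'color': (480, 640, 3), 'depth': (480, 640), 'fx': 418.391, 'fy': 418.391, 'cx': 319.6653, 'cy': 241.3184, 'T_tool_cam': [[-0.0004, 0.9639, 0.2661, -0.0732], [-0.0005, -0.2661, 0.9639, -0.1667], [1.0, 0.0003, 0.0005, 0.0016], [0.0, 0.0, 0.0, 1.0]]}
```

View pics/top0.png

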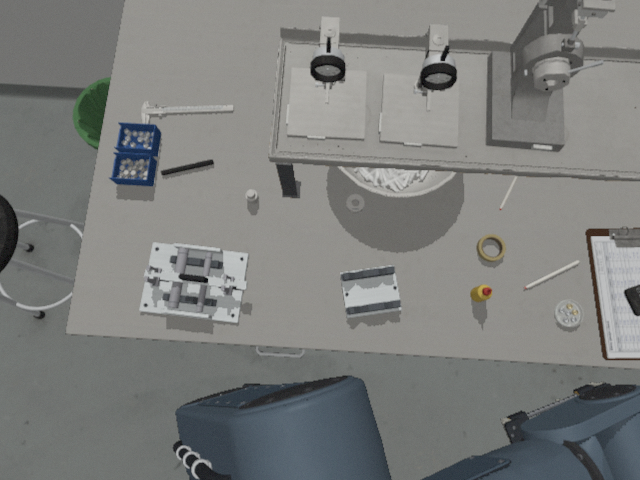

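View pics/side0.png

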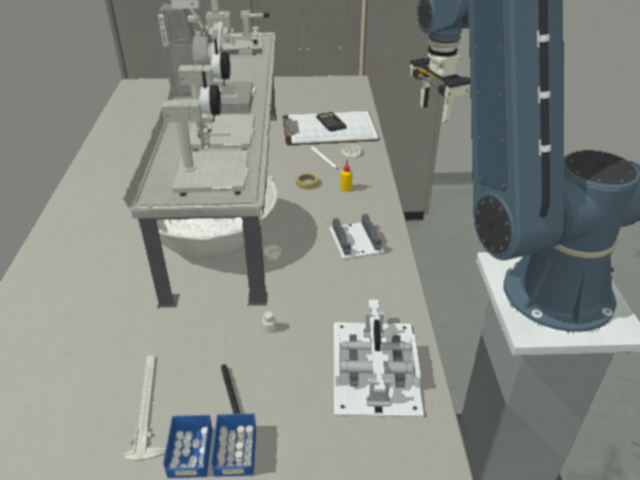

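```bash
python3 - <<'E'
import cv2
a=cv2.imread("pics/top0.png")
cv2.imwrite("pics/rack_crop.png",cv2.resize(a[230:340,125:265],None,fx=5,fy=5,interpolation=cv2.INTER_CUBIC))
cv2.imwrite("pics/cr_crop.png",cv2.resize(a[250:330,325:420],None,fx=7,fy=7,interpolation=cv2.INTER_CUBIC))
b=cv2.imread("pics/side0.png")
cv2.imwrite("pics/rack_side.png",cv2.resize(b[295:420,325:430],None,fx=4.8,fy=4.8,interpolation=cv2.INTER_CUBIC))
E
```

```text
(no output)
```

View pics/rack_crop.png

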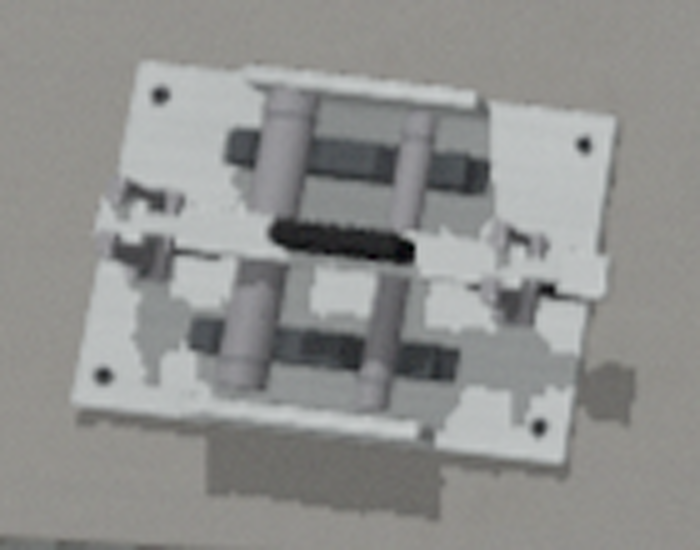

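View pics/cr_crop.png

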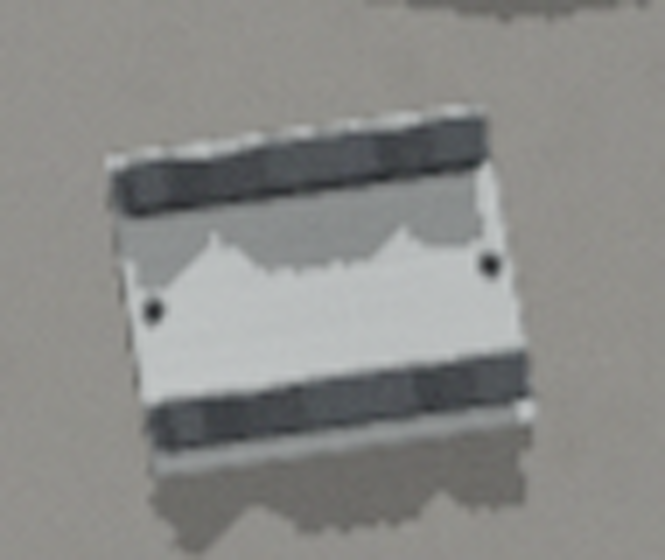

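View pics/rack_side.png

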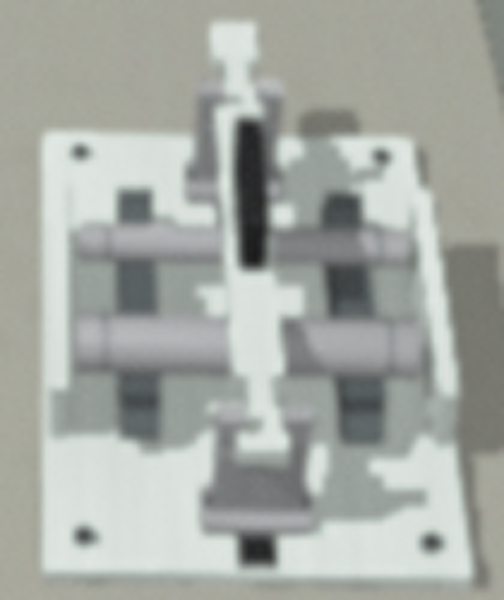

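```bash
cat > h.py <<'E'
import numpy as np, cv2
from scipy.spatial.transform import Rotation as R
def ray(s,u,v,z):
    T=s["cam_to_world"]; d=T[:3,:3]@np.array([(u-s["cx"])/s["fx"],(v-s["cy"])/s["fy"],1.]); o=T[:3,3]
    return o+d*(z-o[2])/d[2]
def plan(st,p,jaw):
    """p target TCP, jaw = yaw of tool z axis (jaws) ; tool y down. chooses nearest half turn. prints rotvec, shift in tool axes"""
    R0=R.from_quat(st["tool_rot"]).as_matrix(); best=None
    for k in(0,np.pi):
        z=np.array([np.cos(jaw+k),np.sin(jaw+k),0]); y=np.array([0,0,-1.]); x=np.cross(y,z)
        rv=R.from_matrix(R0.T@np.c_[x,y,z]).as_rotvec()
        if best is None or np.linalg.norm(rv)<np.linalg.norm(best): best=rv
    print("rot",np.round(best,4),"deg",np.degrees(np.linalg.norm(best)).round(1),"shift",np.round(R0.T@(np.array(p)-st["tcp_pos"]),4))
E
python3 - <<'E'
from h import *
s=dict(np.load("top0.npz")); q=dict(np.load("side0.npz"))
T=lambda l,z,c0=(125,230),f=5:[ray(s,(u+.5)/f-.5+c0[0],(v+.5)/f-.5+c0[1],z) for u,v in l]
def rep(n,P):
    P=np.array(P)[:,:2]; c=P.mean(0); print(n,P.round(4).tolist(),"c",c.round(4))
    return P,c
P,c=rep("rack",T([(140,62),(615,115),(575,465),(72,405)],.01))
e=lambda a,b:np.arctan2(*(b-a)[::-1])
print("edges y-dir yaw",[np.round(x,4) for x in(e(P[1],P[0])-np.pi/2,e(P[2],P[3])-np.pi/2,e(P[2],P[1]),e(P[3],P[0]))], [np.linalg.norm(P[i]-P[(i+1)%4]).round(4) for i in range(4)])
P,c=rep("holes",T([(160,95),(585,145),(539,427),(103,375)],.01))
print("yaw",e(P[1],P[0])-np.pi/2,e(P[2],P[3])-np.pi/2,e(P[2],P[1]),e(P[3],P[0]))
P,c=rep("cradle plate", T([(153,312),(489,264)],.01,(325,250),7)); print(e(P[1],P[0])-np.pi/2)
P,c=rep("cradle rows outer top corners",T([(112,165),(485,112),(528,395),(152,447)],.04,(325,250),7)); print(e(P[1],P[0])-np.pi/2)
# fin
hsv=cv2.cvtColor(s["color"],cv2.COLOR_RGB2GRAY); m=np.zeros_like(hsv); m[265:290,170:215]=(hsv[265:290,170:215]<60)
ys,xs=np.nonzero(m); print(len(xs)); (cx,cy),wh,a=cv2.minAreaRect(np.c_[xs,ys].astype(np.float32)); print(cx,cy,wh,a)
rep("fin",[ray(s,cx,cy,.09)]); 
pts=np.array([ray(s,u,v,.09)[:2] for u,v in zip(xs,ys)]); w,V=np.linalg.eigh(np.cov(pts.T)); print("fin axis",V[:,1],np.arctan2(V[1,1],V[0,1]))
g=cv2.cvtColor(q["color"],cv2.COLOR_RGB2GRAY); m=np.zeros_like(g); m[315:355,368:385]=(g[315:355,368:385]<60)
ys,xs=np.nonzero(m);print("side fin",xs.mean(),ys.mean(),xs.min(),xs.max(),ys.min(),ys.max()); rep("fin side",[ray(q,xs.mean(),ys.mean(),.085)])
for n,u,v,z in(("master",252,196,.03),("ring",355,203,.01),("bottle",482,294,.06),("tape",491,249,.01),("blackstick l",163,172,0),("stick r",213,163,0),("shelf leg",290,195,0),("shelf edge l",272,160,.3),("shelf edge r",460,168,.3),("bench near-l",68,333,0),("bench near",330,348,0),("shelf leg foot",0,0,0)):
    print(n,ray(s,u,v,z).round(3), s["depth"][v,u].round(3), (s["cam_to_world"]@np.array([(u-s["cx"])/s["fx"]*s["depth"][v,u],(v-s["cy"])/s["fy"]*s["depth"][v,u],s["depth"][v,u],1]))[:3].round(3))
E
```

```text
rack [[0.5403, 0.3192], [0.5282, 0.0861], [0.3604, 0.0888], [0.374, 0.3279]] c [0.4507 0.2055]
edges y-dir yaw [np.float64(-0.0519), np.float64(-0.0564), np.float64(-0.0161), np.float64(-0.0521)] [np.float64(0.2335), np.float64(0.1677), np.float64(0.2395), np.float64(0.1665)]
holes [[0.5246, 0.3073], [0.5126, 0.0991], [0.377, 0.1074], [0.3888, 0.3154]] c [0.4507 0.2073]
yaw -0.057647412267287645 -0.05672039225021397 -0.06113768958865928 -0.059702345006928996
cradle plate [[0.4422, -0.1581], [0.4654, -0.2718]] c [ 0.4538 -0.2149]
0.20192432690842055
cradle rows outer top corners [[0.487, -0.1406], [0.5125, -0.2647], [0.419, -0.2814], [0.3946, -0.1586]] c [ 0.4533 -0.2113]
0.20286779931971988
159
196.3566436767578 272.71844482421875 (33.70869827270508, 16.649877548217773) 6.709836959838867
fin [[0.4606, 0.1824]] c [0.4606 0.1824]
fin axis [-0.02767004  0.99961711] 1.598469897417086
side fin 377.04 334.968 375 379 321 349
fin side [[0.4507, 0.1993]] c [0.4507 0.1993]
master [0.666 0.086 0.03 ] 1.173 [0.664 0.084 0.036]
ring [ 0.67  -0.168  0.01 ] 1.212 [ 0.674 -0.169 -0.004]
bottle [ 0.456 -0.464  0.06 ] 1.1 [ 0.456 -0.465  0.058]
tape [ 0.573 -0.504  0.01 ] 1.183 [ 0.575 -0.507  0.001]
blackstick l [0.725 0.322 0.   ] 1.209 [0.719 0.317 0.015]
stick r [0.757 0.198 0.   ] 1.225 [0.755 0.197 0.005]
shelf leg [ 0.684 -0.005  0.   ] 1.204 [ 0.681 -0.005  0.008]
shelf edge l [0.655 0.009 0.3  ] 0.957 [0.671 0.014 0.26 ]
shelf edge r [ 0.661 -0.348  0.3  ] 0.941 [ 0.672 -0.356  0.273]
bench near-l [0.313 0.49  0.   ] 1.13 [0.313 0.489 0.002]
bench near [ 0.315 -0.126  0.   ] 1.129 [ 0.315 -0.126 -0.002]
shelf leg foot [1.2   0.841 0.   ] 1.545 [ 1.338  0.989 -0.18 ]
```

```bash
python3 - <<'E'
from h import *
from bench import *
st=get_state(); print(R.from_quat(st["tool_rot"]).as_matrix().round(3))
s=dict(np.load("top0.npz"))
print(ray(s,(342.5)/5-.5+125,(240)/5-.5+230,.093))
plan(st,[.42,.19,.25],-.058)
E
```

```text
[[-0.917 -0.     0.398]
 [-0.398  0.001 -0.917]
 [-0.    -1.    -0.001]]
[0.44907666 0.18777731 0.093     ]
rot [ 7.0000e-04 -1.1029e+00 -6.0000e-04] deg 63.2 shift [-0.4609 -0.0312 -0.5567]
```

```bash
python3 -m creep '[[0,-1.103,0,-0.461,-0.031,-0.557,0.093],[0,-1.103,0,-0.461,-0.031,-0.557,0.093],[0,-1.103,0,-0.461,-0.031,-0.557,0.093],[0,-1.103,0,-0.461,-0.031,-0.557,0.093],[0,-1.103,0,-0.461,-0.031,-0.557,0.093],[0,-1.103,0,-0.461,-0.031,-0.557,0.093],[0,-1.103,0,-0.461,-0.031,-0.557,0.093],[0,-1.103,0,-0.461,-0.031,-0.557,0.093]]' 40
python3 - <<'E'
from h import *
from bench import *
plan(get_state(),[.42,.19,.25],-.058)
E
```

```text
time: 0.95
tcp_pos: [0.3302, -0.1187, 0.236]
tool_rot: [0.487, -0.513, 0.513, -0.487]
contact_force: [1.2, -0.8, 0.6]
grip_width: 0.093
rot [-0.0005  0.005   0.0002] deg 0.3 shift [-0.313  -0.0141  0.0734]
```

```bash
python3 -m creep '[[0,0,0,-0.05,-0.002,0.012,0.093],[0,0,0,-0.1,-0.004,0.024,0.093],[0,0,0,-0.15,-0.006,0.036,0.093],[0,0,0,-0.2,-0.01,0.048,0.093],[0,0,0,-0.25,-0.012,0.06,0.06],[0,0,0,-0.3,-0.014,0.073,0.05],[0,0,0,-0.313,-0.014,0.073,0.05],[0,0,0,-0.313,-0.014,0.073,0.05]]'
python3 - <<'E'
from h import *
from bench import *
st=get_state(); s=snapshot("wrist"); print(st["tcp_pos"],st["tool_rot"],st["grip_width"])
T=np.eye(4);T[:3,:3]=R.from_quat(st["tool_rot"]).as_matrix();T[:3,3]=st["tcp_pos"]; s["cam_to_world"]=T@s["T_tool_cam"]
np.savez("w1.npz",**s); cv2.imwrite("pics/w1.png",s["color"][:,:,::-1])
E
```

```text
time: 1.75
tcp_pos: [0.4212, 0.19, 0.2494]
tool_rot: [-0.486, 0.514, -0.513, 0.486]
contact_force: [-0.9, 0.0, -0.1]
grip_width: 0.0655
[0.42123553 0.18997493 0.24938082] [-0.48623008  0.5136889  -0.51332865  0.48600178] 0.06553564621157586
```

View pics/w1.png

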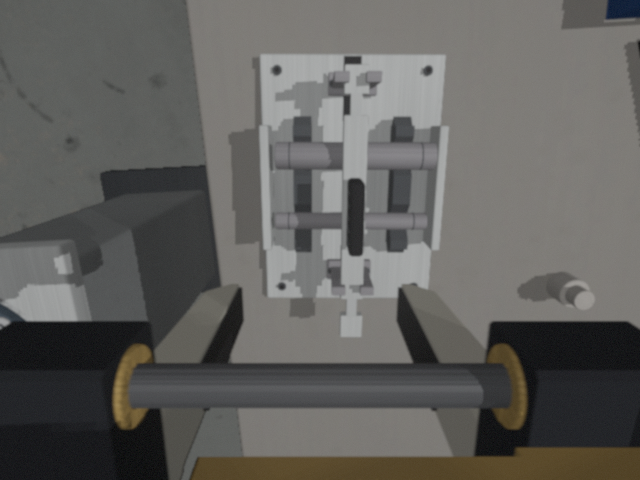

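```bash
python3 - <<'E'
import cv2
a=cv2.imread("pics/w1.png")
cv2.imwrite("pics/w1c.png",cv2.resize(a[45:345,255:455],None,fx=2,fy=2,interpolation=cv2.INTER_CUBIC))
cv2.imwrite("pics/w1d.png",cv2.resize(a[45:145,300:400],None,fx=6,fy=6,interpolation=cv2.INTER_CUBIC))
cv2.imwrite("pics/w1e.png",cv2.resize(a[245:345,300:400],None,fx=6,fy=6,interpolation=cv2.INTER_CUBIC))
E
```

```text
(no output)
```

View pics/w1d.png

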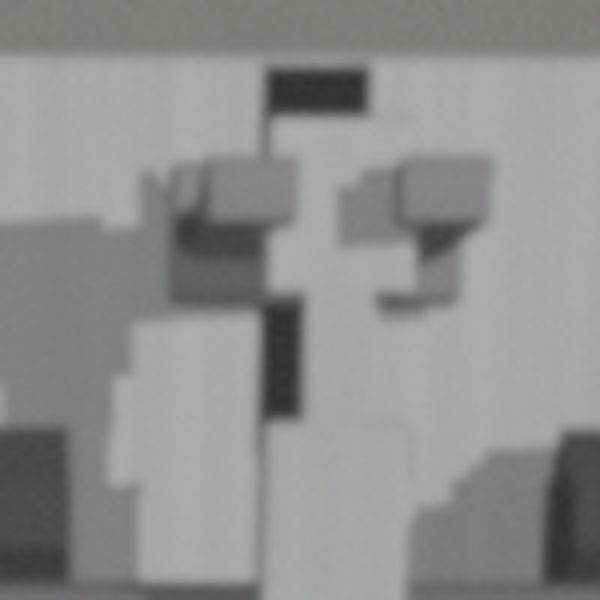

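View pics/w1e.png

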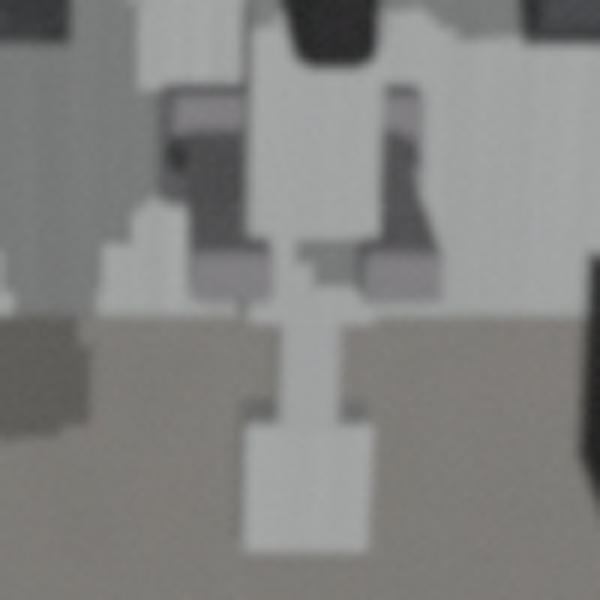

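View pics/w1c.png

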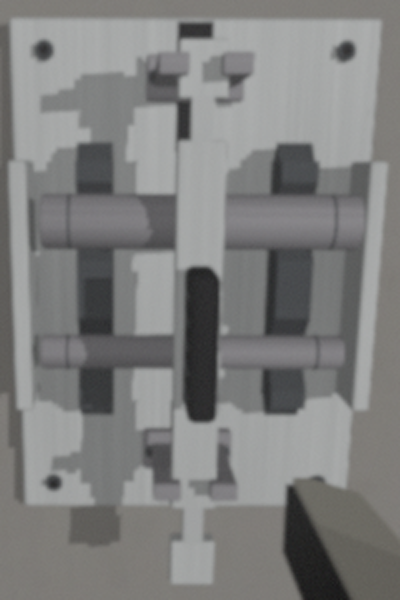

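```bash
python3 - <<'E'
from h import *
s=dict(np.load("w1.npz"))
D=lambda u,v,z:ray(s,(u+.5)/6-.5+300,(v+.5)/6-.5+45,z)[:2]
E=lambda u,v,z:ray(s,(u+.5)/6-.5+300,(v+.5)/6-.5+245,z)[:2]
a=(D(205,190,.074)+D(492,190,.074))/2; b=(E(190,275,.074)+E(440,275,.074))/2
print("brackets",a,b,np.linalg.norm(a-b),"mid",(a+b)/2, "y yaw",np.arctan2(*(a-b)[::-1])-np.pi/2)
p=(D(265,118,.064)+D(410,118,.064))/2; m=(E(243,552,.064)+E(372,552,.064))/2
print("bar ends",p,m,np.linalg.norm(p-m),"mid",(p+m)/2,"yaw",np.arctan2(*(p-m)[::-1])-np.pi/2)
print("neck -y outer",E(308,425,.064),"+y neck inner",D(335,418,.064))
ax=np.array([np.cos((p-m)@[0,1]*0-.058),0])
yv=(p-m)/np.linalg.norm(p-m); print("slide needed from ends", ((a+b)/2-(p+m)/2)@yv)
print("slide from neck edges", (b-(E(308,425,.064)))@yv-8*1e-3, (a-D(335,418,.064))@yv-8e-3)
C=lambda u,v,z:ray(s,(u+.5)/2-.5+255,(v+.5)/2-.5+45,z)[:2]
print("fin top ends",C(202,268,.096),C(201,420,.096))
P=np.array([C(43,50,.01),C(346,50,.01),C(53,482,.01)]); print("holes",P,"mid of diag",(P[1]+P[2])/2,"yaw",np.arctan2(*(P[0]-P[2])[::-1])-np.pi/2,np.arctan2(*(P[1]-P[0])[::-1]))
print("thick top ends",C(38,222,.039),C(364,222,.039)); print("thin ends",C(36,351,.033),C(345,351,.033))
E
```

```text
brackets [0.45627976 0.29683432] [0.44607636 0.12152601] 0.17560498676014405 mid [0.45117806 0.20918016] y yaw -0.058137004156997074
bar ends [0.45600525 0.30671404] [0.44394762 0.07142273] 0.2356000575477331 mid [0.44997643 0.18906838] yaw -0.05120076515828509
neck -y outer [0.4447685  0.09290479] +y neck inner [0.45449414 0.26932863]
slide needed from ends 0.0201469222446361
slide from neck edges 0.020650645043188063 0.019561022531356678
fin top ends [0.45065333 0.22158102] [0.44834432 0.16100092]
holes [[0.38859246 0.3129253 ]
 [0.52541089 0.30544661]
 [0.37667088 0.1044333 ]] mid of diag [0.45104089 0.20493996] yaw -0.05711785410643144 -0.05460708313575785
thick top ends [0.38323255 0.23864673] [0.52724977 0.23082212]
thin ends [0.37666443 0.17916566] [0.52115925 0.1713544 ]
```

```bash
python3 - <<'E'
from h import *
from bench import *
plan(get_state(),[.45,.190,.068],-.053)
E
```

```text
rot [ 0.0008 -0.0027  0.0004] deg 0.2 shift [-0.0032  0.1813  0.0291]
```

```bash
python3 -m creep '[[0.001,-0.003,0,-0.003,0.03,0.029,0.05],[0.001,-0.003,0,-0.003,0.08,0.029,0.05],[0.001,-0.003,0,-0.003,0.125,0.029,0.05],[0.001,-0.003,0,-0.003,0.16,0.029,0.05],[0.001,-0.003,0,-0.003,0.181,0.029,0.05],[0.001,-0.003,0,-0.003,0.181,0.029,0.05]]'
python3 -m creep '[[0,0,0,0,0,0,0.005],[0,0,0,0,0,0,0.005],[0,0,0,0,0,0,0.005],[0,0,0,0,0,0,0.005],[0,0,0,0,0,0,0.005],[0,0,0,0,0,0,0.005],[0,0,0,0,0,0,0.005]]' 40
```

```text
time: 2.4
tcp_pos: [0.4487, 0.1873, 0.0666]
tool_rot: [-0.487, 0.514, -0.513, 0.484]
contact_force: [-0.5, 0.3, 0.3]
grip_width: 0.05
time: 3.1
tcp_pos: [0.4505, 0.1891, 0.0691]
tool_rot: [0.486, -0.513, 0.514, -0.486]
contact_force: [-1.2, -1.7, 6.2]
grip_width: 0.012
```

```bash
python3 -m creep '[[0,0,0,-0.002,-0.001,0,0.005],[0,0,0,-0.005,-0.0015,0,0.005],[0,0,0,-0.008,-0.0015,0,0.005],[0,0,0,-0.011,-0.0015,0,0.005],[0,0,0,-0.014,-0.0015,0,0.005],[0,0,0,-0.016,-0.0015,0,0.005],[0,0,0,-0.016,-0.0015,0,0.005]]' 40
python3 -m creep '[[0,0,0,0,-0.002,0,0.005],[0,0,0,0,-0.003,0,0.005],[0,0,0,0,-0.003,0,0.005]]'
```

```text
time: 3.8
tcp_pos: [0.4512, 0.2052, 0.0702]
tool_rot: [0.486, -0.513, 0.514, -0.486]
contact_force: [0.3, 0.5, -4.0]
grip_width: 0.0117
time: 4.1
tcp_pos: [0.4513, 0.205, 0.0735]
tool_rot: [0.486, -0.513, 0.514, -0.486]
contact_force: [0.1, 1.5, -3.3]
grip_width: 0.0116
```

```bash
python3 -m creep '[[0,0,0,-0.002,0,0,0.005],[0,0,0,-0.003,0,0,0.005],[0,0,0,-0.003,-0.002,0,0.005],[0,0,0,-0.003,-0.004,0,0.005],[0,0,0,-0.003,-0.004,0,0.005]]'
```

```text
time: 4.6
tcp_pos: [0.4515, 0.208, 0.0776]
tool_rot: [0.486, -0.513, 0.514, -0.486]
contact_force: [-1.3, 1.5, -3.6]
grip_width: 0.0119
```

```bash
python3 -m creep '[[0,0,0,0,-0.003,0,0.005],[0,0,0,0,-0.007,0,0.005],[0,0,0,0,-0.012,0,0.005],[0,0,0,0,-0.018,0,0.005],[0,0,0,0,-0.026,0,0.005],[0,0,0,0,-0.034,0,0.005],[0,0,0,0,-0.045,0,0.005],[0,0,0,0,-0.06,0,0.005]]'
python3 -m creep '[[0,0,0,0,-0.02,0,0.005],[0,0,0,0,-0.04,0,0.005],[0,0,0,0,-0.04,0,0.005],[0,0,0,0,-0.04,0,0.005]]'
python3 - <<'E'
from h import *
from bench import *
st=get_state()
for n in("top","wrist","side"):
    s=snapshot(n)
    if n=="wrist":
        T=np.eye(4);T[:3,:3]=R.from_quat(st["tool_rot"]).as_matrix();T[:3,3]=st["tcp_pos"]; s["cam_to_world"]=T@s["T_tool_cam"]
    np.savez(n+"2.npz",**s); cv2.imwrite(f"pics/{n}2.png",s["color"][:,:,::-1])
E
```

```text
time: 5.4
tcp_pos: [0.4511, 0.2079, 0.138]
tool_rot: [0.486, -0.513, 0.514, -0.486]
contact_force: [-0.1, 0.0, -3.9]
grip_width: 0.0116
time: 5.8
tcp_pos: [0.4512, 0.208, 0.1773]
tool_rot: [0.486, -0.513, 0.514, -0.486]
contact_force: [-0.0, -0.4, -4.4]
grip_width: 0.0118
```

View pics/wrist2.png

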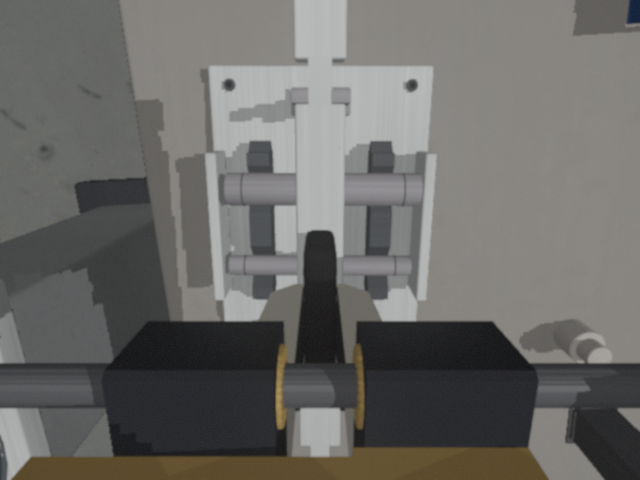

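View pics/side2.png

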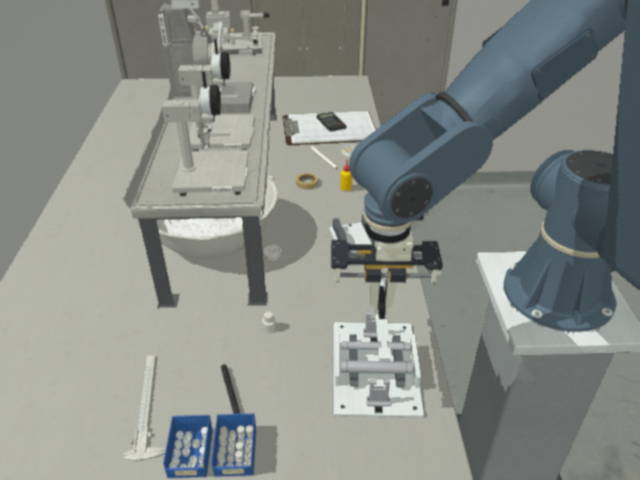

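```bash
python3 - <<'E'
from h import *
from bench import *
st=get_state(); print(st["joint_positions"])
R0=R.from_quat(st["tool_rot"]).as_matrix(); print(R0.round(3))
plan(st,[.46,-.022,.13],np.pi/2+.07-np.pi)
plan(st,[.46,-.022,.13],np.pi/2-.07-np.pi)
E
```

```text
[ 3.38356023e-01  3.06280320e-01  1.83142031e+00 -4.62385249e-04
  1.00471006e+00  3.93595658e-01]
[[-0.055 -0.001  0.998]
 [-0.998 -0.001 -0.055]
 [ 0.001 -1.    -0.001]]
rot [0.0000e+00 1.4458e+00 1.0000e-03] deg 82.8 shift [0.2289 0.0465 0.0219]
rot [ 1.0000e-03 -1.5558e+00  1.0000e-04] deg 89.1 shift [0.2289 0.0465 0.0219]
```

```bash
python3 -m creep '[[0,0.06,0,0.015,0,0.001,0.005],[0,0.18,0,0.04,0,0.003,0.005],[0,0.32,0,0.07,0,0.006,0.005],[0,0.46,0,0.1,0,0.01,0.005],[0,0.6,0,0.13,0,0.014,0.005],[0,0.74,0,0.155,0,0.017,0.005],[0,0.88,0,0.18,0.01,0.02,0.005],[0,1.02,0,0.2,0.02,0.022,0.005]]' 50
python3 - <<'E'
from h import *
from bench import *
plan(get_state(),[.46,-.022,.10],np.pi/2+.07-np.pi)
E
```

```text
time: 6.75
tcp_pos: [0.4621, 0.0058, 0.1565]
tool_rot: [0.171, -0.686, 0.686, -0.171]
contact_force: [0.0, 0.4, -3.3]
grip_width: 0.0118
rot [-2.000e-04  4.195e-01 -4.000e-04] deg 24.0 shift [0.0149 0.0565 0.0235]
```

```bash
python3 -m creep '[[0,0.12,0,0.005,0.01,0.008,0.005],[0,0.25,0,0.01,0.025,0.016,0.005],[0,0.36,0,0.015,0.04,0.023,0.005],[0,0.42,0,0.015,0.056,0.023,0.005],[0,0.42,0,0.015,0.056,0.023,0.005],[0,0.42,0,0.015,0.056,0.023,0.005]]'
python3 - <<'E'
from h import *
from bench import *
plan(get_state(),[.46,-.022,.02],np.pi/2+.07-np.pi)
for n in("side",):
    s=snapshot(n); cv2.imwrite(f"pics/{n}3.png",s["color"][200:440,230:470,::-1].repeat(2,0).repeat(2,1))
E
```

```text
time: 7.35
tcp_pos: [0.4599, -0.0202, 0.1011]
tool_rot: [-0.028, 0.707, -0.707, 0.027]
contact_force: [0.2, -0.1, -3.1]
grip_width: 0.0117
rot [0.0001 0.0078 0.0001] deg 0.4 shift [0.     0.0811 0.0018]
```

View pics/side3.png

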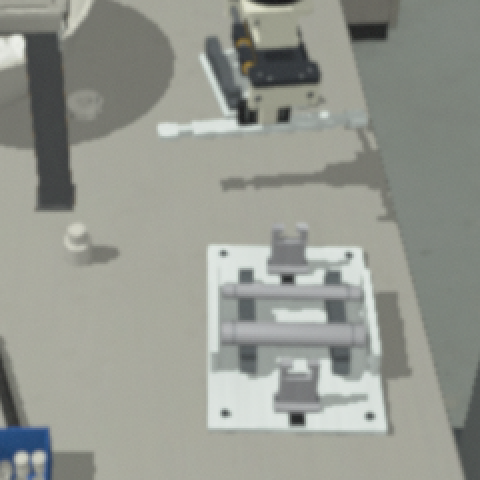

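```bash
python3 -m creep '[[0,0,0,0,0.015,0,0.005],[0,0,0,0,0.035,0,0.005],[0,0,0,0,0.055,0,0.005],[0,0,0,0,0.07,0,0.005],[0,0,0,0,0.077,0,0.005],[0,0,0,0,0.08,0,0.005],[0,0,0,0,0.08,0,0.005]]'
python3 -m creep '[[0,0,0,0,0.002,0,0.005],[0,0,0,0,0.003,0,0.005],[0,0,0,0,0.003,0,0.005]]'
```

```text
time: 8.1
tcp_pos: [0.4605, -0.0203, 0.0217]
tool_rot: [0.026, -0.707, 0.707, -0.028]
contact_force: [0.1, 0.2, -3.2]
grip_width: 0.0116
time: 8.4
tcp_pos: [0.4603, -0.0203, 0.0185]
tool_rot: [0.026, -0.707, 0.707, -0.027]
contact_force: [0.7, 0.3, -3.3]
grip_width: 0.012
```

```bash
python3 -m creep '[[0,0,0,0,0.001,0,0.005],[0,0,0,0,0.002,0,0.005],[0,0,0,0,0.002,0,0.005]]'
python3 -m creep '[[0,0,0,0,0.001,0,0.005],[0,0,0,0,0.002,0,0.005],[0,0,0,0,0.002,0,0.005]]'
```

```text
time: 8.7
tcp_pos: [0.4601, -0.0203, 0.0162]
tool_rot: [0.026, -0.707, 0.707, -0.027]
contact_force: [0.5, -0.4, -3.3]
grip_width: 0.0114
time: 9.0
tcp_pos: [0.4602, -0.0203, 0.0151]
tool_rot: [0.026, -0.707, 0.707, -0.027]
contact_force: [-4.4, 0.2, 14.3]
grip_width: 0.0116
```

```bash
python3 -m creep '[[0,0,0,0,-0.0008,0,0.005],[0,0,0,0,-0.0008,0,0.02],[0,0,0,0,-0.0008,0,0.04],[0,0,0,0,-0.0008,0,0.04],[0,0,0,0,-0.0008,0,0.04],[0,0,0,0,-0.0008,0,0.04]]'
python3 -m creep '[[0,0,0,0,-0.02,0,0.04],[0,0,0,0,-0.05,0,0.04],[0,0,0,0,-0.1,0,0.04],[0,0,0,0,-0.15,0,0.04],[0,0,0,0,-0.185,0,0.04],[0,0,0,0,-0.185,0,0.04],[0,0,0,0,-0.185,0,0.044]]'
python3 - <<'E'
from h import *
from bench import *
st=get_state();s=snapshot("side"); cv2.imwrite("pics/side4.png",s["color"][200:440,230:470,::-1].repeat(2,0).repeat(2,1))
# rod centre thick: wrist2 + w1
plan(st,[.4552,.2347,.16],-np.pi/2-.056)
E
```

```text
time: 9.6
tcp_pos: [0.4602, -0.0203, 0.0151]
tool_rot: [0.026, -0.707, 0.707, -0.027]
contact_force: [0.8, 0.5, 0.5]
grip_width: 0.0394
time: 10.3
tcp_pos: [0.46, -0.0203, 0.2001]
tool_rot: [0.026, -0.707, 0.707, -0.027]
contact_force: [-0.7, -0.3, -0.5]
grip_width: 0.0431
rot [-0.0002  0.1318 -0.0019] deg 7.6 shift [-0.0145  0.0401 -0.2546]
```

View pics/side4.png

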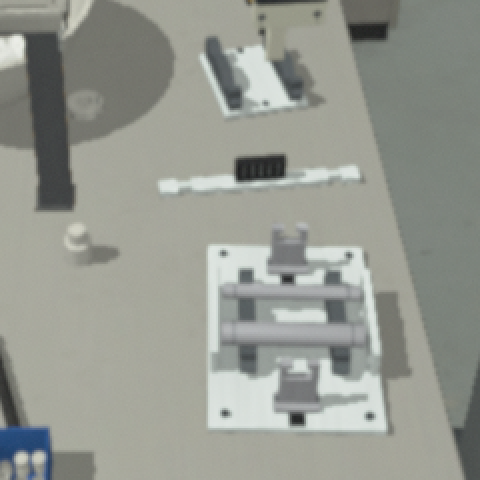

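```bash
python3 - <<'E'
from h import *
from bench import *
plan(get_state(),[.40,-.213,.25],-np.pi/2+.202)
E

```

```text
rot [ 0.0002 -0.1263  0.0002] deg 7.2 shift [ 0.0738 -0.0509  0.1877]
```

```bash
python3 -m creep '[[0,-0.03,0,0.018,-0.012,0.045,0.044],[0,-0.06,0,0.035,-0.025,0.09,0.044],[0,-0.1,0,0.055,-0.04,0.135,0.044],[0,-0.126,0,0.074,-0.051,0.175,0.044],[0,-0.126,0,0.074,-0.051,0.188,0.044],[0,-0.126,0,0.074,-0.051,0.188,0.044],[0,-0.126,0,0.074,-0.051,0.188,0.044]]'
python3 - <<'E'
from h import *
from bench import *
st=get_state(); s=snapshot("wrist"); print(st["tcp_pos"])
T=np.eye(4);T[:3,:3]=R.from_quat(st["tool_rot"]).as_matrix();T[:3,3]=st["tcp_pos"]; s["cam_to_world"]=T@s["T_tool_cam"]
np.savez("w5.npz",**s); cv2.imwrite("pics/w5.png",s["color"][:,:,::-1])
E
```

```text
time: 11.05
tcp_pos: [0.4002, -0.2123, 0.2496]
tool_rot: [-0.071, 0.704, -0.703, 0.071]
contact_force: [-0.7, -1.0, 1.1]
grip_width: 0.0443
[ 0.40022025 -0.21230968  0.24962485]
```

View pics/w5.png

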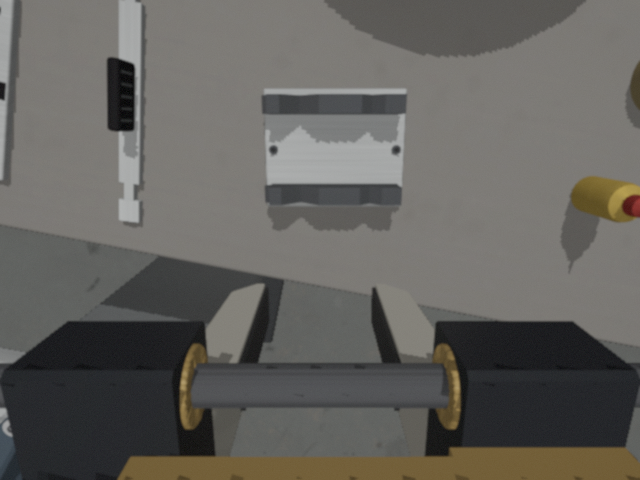

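```bash
python3 - <<'E'
import cv2
a=cv2.imread("pics/w5.png")
cv2.imwrite("pics/w5c.png",cv2.resize(a[80:215,255:415],None,fx=5,fy=4.4,interpolation=cv2.INTER_CUBIC)[:600])
E
```

```text
(no output)
```

View pics/w5c.png

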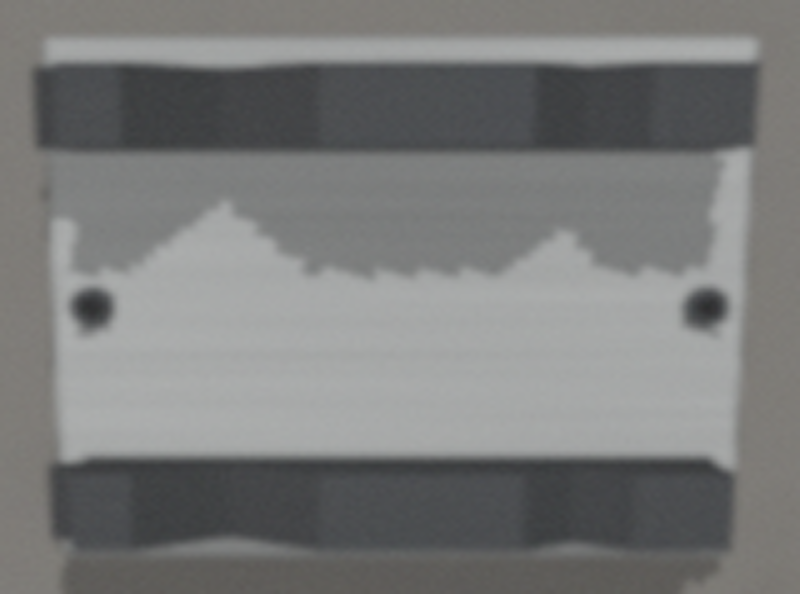

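```bash
python3 - <<'E'
from h import *
s=dict(np.load("w5.npz"))
C=lambda u,v,z:ray(s,(u+.5)/5-.5+255,(v+.5)/4.4-.5+80,z)[:2]
uw=(C(120,107,.04)+C(317,107,.04))/2; un=(C(537,107,.04)+C(655,107,.04))/2
lw=(C(132,508,.04)+C(320,508,.04))/2; ln=(C(525,508,.04)+C(633,508,.04))/2
print("wide",uw,lw,(uw+lw)/2,"narrow",un,ln,(un+ln)/2)
print("w",np.linalg.norm(C(120,107,.04)-C(317,107,.04)),np.linalg.norm(C(537,107,.04)-C(655,107,.04)),"rows",np.linalg.norm(uw-lw))
c=(uw+lw+un+ln)/4; y=(uw+lw-un-ln); print("centre",c,"yaw",np.arctan2(*y[::-1])-np.pi/2,np.arctan2(*(uw-lw)[::-1]),np.arctan2(*(un-ln)[::-1]),np.linalg.norm(y)/2)
h=[C(91,307,.01),C(705,307,.01)]; print("holes",h,(h[0]+h[1])/2, np.arctan2(*(h[0]-h[1])[::-1])-np.pi/2)
K=np.array([C(38,66,.04),C(757,66,.04),C(732,550,.04),C(53,545,.04)]);print("rowcorners",K.mean(0))
E
```

```text
wide [ 0.48646972 -0.17749066] [ 0.40962033 -0.19350898] [ 0.44804503 -0.18549982] narrow [ 0.49941181 -0.2407654 ] [ 0.42244603 -0.256135  ] [ 0.46092892 -0.2484502 ]
w 0.03371046181084285 0.02018375165142578 rows 0.07850105707042679
centre [ 0.45448697 -0.21697501] yaw 0.20187944469790753 0.20549551287634601 0.19710116037063835 0.06425531327092496
holes [array([ 0.44235563, -0.15969375]), array([ 0.46574194, -0.27396055])] [ 0.45404879 -0.21682715] 0.20187622361800872
rowcorners [ 0.45379983 -0.2153439 ]
```

```bash
python3 - <<'E'
from h import *
from bench import *
plan(get_state(),[.4545,.2347,.15],-np.pi/2-.056)
E

```

```text
rot [0.0015 0.2585 0.0007] deg 14.8 shift [-0.1429  0.1005 -0.4265]
```

```bash
python3 -m creep '[[0,0.03,0,-0.015,0,-0.045,0.044],[0,0.07,0,-0.03,0,-0.09,0.044],[0,0.11,0,-0.045,0,-0.137,0.044],[0,0.15,0,-0.062,0,-0.183,0.044],[0,0.19,0,-0.078,0,-0.23,0.044],[0,0.23,0,-0.093,0.01,-0.276,0.044],[0,0.258,0,-0.11,0.02,-0.32,0.044],[0,0.258,0,-0.126,0.03,-0.365,0.044]]'
python3 - <<'E'
from h import *
from bench import *
plan(get_state(),[.4545,.2347,.12],-np.pi/2-.056)
E

```

```text
time: 11.9
tcp_pos: [0.4496, 0.173, 0.2203]
tool_rot: [-0.02, -0.707, 0.707, 0.019]
contact_force: [1.1, -1.3, 0.7]
grip_width: 0.0437
rot [-0.0001  0.001  -0.0005] deg 0.1 shift [-0.0015  0.1002 -0.0619]
```

```bash
python3 -m creep '[[0,0,0,-0.001,0.025,-0.04,0.044],[0,0,0,-0.0015,0.06,-0.062,0.044],[0,0,0,-0.0015,0.1,-0.062,0.044],[0,0,0,-0.0015,0.1,-0.062,0.044],[0,0,0,-0.0015,0.1,-0.062,0.044]]'
python3 - <<'E'
from h import *
from bench import *
st=get_state(); plan(st,[.4545,.2347,.0215],-np.pi/2-.056); s=snapshot("wrist")
T=np.eye(4);T[:3,:3]=R.from_quat(st["tool_rot"]).as_matrix();T[:3,3]=st["tcp_pos"]; s["cam_to_world"]=T@s["T_tool_cam"]
np.savez("w6.npz",**s); cv2.imwrite("pics/w6.png",s["color"][:,:,::-1])
E
```

```text
time: 12.4
tcp_pos: [0.4551, 0.2319, 0.1214]
tool_rot: [-0.019, -0.707, 0.707, 0.02]
contact_force: [0.5, 0.7, 1.3]
grip_width: 0.0442
rot [-0.0006  0.001   0.0004] deg 0.1 shift [ 0.0007  0.0999 -0.0028]
```

View pics/w6.png

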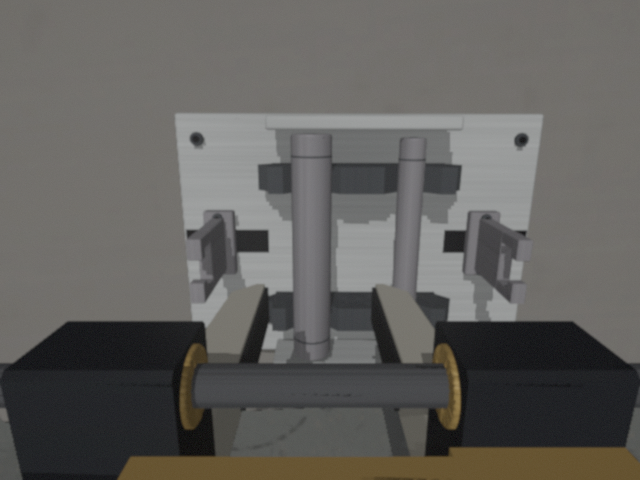

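```bash
python3 - <<'E'
from h import *
s=dict(np.load("w6.npz"))
print("thick",ray(s,311.5,142,.045),ray(s,311,352,.045),"thin",ray(s,412.5,145,.037),ray(s,405,280,.037))
E
```

```text
thick [0.52028112 0.23119645 0.045     ] [0.3875979  0.23946296 0.045     ] thin [0.5150608  0.17240008 0.037     ] [0.43101781 0.17681477 0.037     ]
```

Consistent (thick axis at y≈0.235). Descend.

```bash
python3 -m creep '[[0,0,0,0.0005,0.01,-0.003,0.044],[0,0,0,0.0005,0.035,-0.003,0.044],[0,0,0,0.0005,0.065,-0.003,0.044],[0,0,0,0.0005,0.085,-0.003,0.044],[0,0,0,0.0005,0.097,-0.003,0.044],[0,0,0,0.0005,0.1,-0.003,0.044],[0,0,0,0.0005,0.1,-0.003,0.044]]'
python3 -m creep '[[0,0,0,0,0,0,0.015],[0,0,0,0,0,0,0.015],[0,0,0,0,0,0,0.015],[0,0,0,0,0,0,0.015],[0,0,0,0,0,0,0.015],[0,0,0,0,0,0,0.015]]' 40
```

```text
time: 13.15
tcp_pos: [0.456, 0.2345, 0.0216]
tool_rot: [0.021, 0.707, -0.707, -0.019]
contact_force: [-0.1, -0.1, 0.2]
grip_width: 0.0437
time: 13.75
tcp_pos: [0.4565, 0.2365, 0.0224]
tool_rot: [0.021, 0.708, -0.706, -0.019]
contact_force: [-4.0, 16.4, 7.5]
grip_width: 0.023
```

```bash
python3 -m creep '[[0,0,0,0,-0.005,-0.001,0.015],[0,0,0,0,-0.02,-0.001,0.015],[0,0,0,0,-0.04,-0.001,0.015],[0,0,0,0,-0.07,0,0.015],[0,0,0,0,-0.1,0,0.015],[0,0,0,0,-0.13,0.02,0.015],[0,0,0,0,-0.15,0.05,0.015],[0,0,0,0,-0.15,0.09,0.015]]'
python3 - <<'E'
from h import *
from bench import *
st=get_state(); s=snapshot("wrist"); cv2.imwrite("pics/w7.png",s["color"][:,:,::-1])
plan(st,[.4477,-.1846,.12],-np.pi/2+.202)
E
```

```text
time: 14.55
tcp_pos: [0.4512, 0.1443, 0.1736]
tool_rot: [0.021, 0.707, -0.706, -0.017]
contact_force: [1.3, -0.1, -5.2]
grip_width: 0.023
rot [ 0.0005 -0.2565 -0.0054] deg 14.7 shift [-0.0142  0.0533  0.3287]
```

View pics/w7.png

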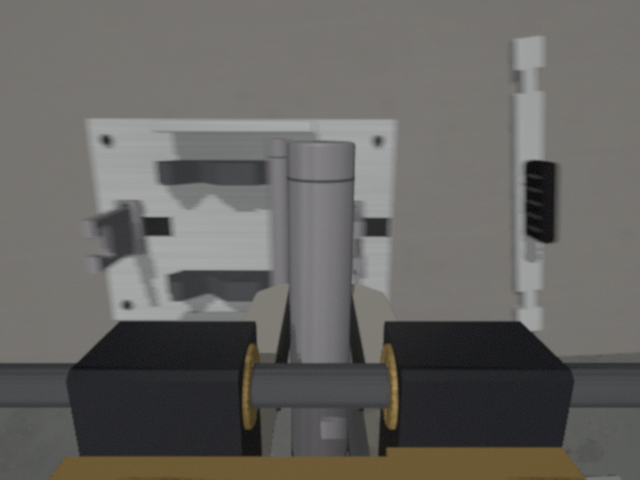

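```bash
python3 -m creep '[[0,-0.02,0,-0.001,0,0.03,0.015],[0,-0.06,0,-0.003,0,0.07,0.015],[0,-0.1,0,-0.005,0,0.115,0.015],[0,-0.15,0,-0.007,0,0.16,0.015],[0,-0.2,0,-0.009,0,0.205,0.015],[0,-0.24,0,-0.011,0.01,0.25,0.015],[0,-0.256,0,-0.013,0.02,0.29,0.015],[0,-0.256,0,-0.014,0.03,0.318,0.015]]'
python3 -m creep '[[0,0,0,0,0.01,0.01,0.015],[0,0,0,0,0.02,0.01,0.015],[0,0,0,0,0.02,0.01,0.015]]'
python3 - <<'E'
from h import *
from bench import *
st=get_state(); s=snapshot("wrist"); cv2.imwrite("pics/w8.png",s["color"][:,:,::-1])
T=np.eye(4);T[:3,:3]=R.from_quat(st["tool_rot"]).as_matrix();T[:3,3]=st["tcp_pos"]; s["cam_to_world"]=T@s["T_tool_cam"]
np.savez("w8.npz",**s)
plan(st,[.4477,-.1846,.04],-np.pi/2+.202)
E
```

```text
time: 15.4
tcp_pos: [0.4458, -0.1762, 0.1407]
tool_rot: [0.07, -0.703, 0.704, -0.07]
contact_force: [0.9, 1.1, -4.2]
grip_width: 0.023
time: 15.7
tcp_pos: [0.4475, -0.1824, 0.1197]
tool_rot: [-0.071, 0.704, -0.703, 0.07]
contact_force: [0.3, 0.1, -4.1]
grip_width: 0.023
rot [ 0.0019 -0.0021  0.0014] deg 0.2 shift [0.0002 0.0797 0.0024]
```

View pics/w8.png

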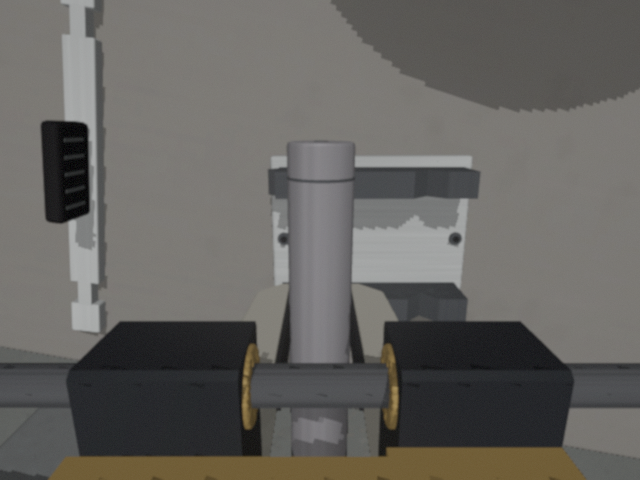

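```bash
python3 -m creep '[[0,0,0,0,0.01,0.002,0.015],[0,0,0,0,0.03,0.0024,0.015],[0,0,0,0,0.055,0.0024,0.015],[0,0,0,0,0.072,0.0024,0.015],[0,0,0,0,0.08,0.0024,0.015],[0,0,0,0,0.08,0.0024,0.015]]'
python3 -m creep '[[0,0,0,0,0.004,0,0.015],[0,0,0,0,0.008,0,0.015],[0,0,0,0,0.011,0,0.015],[0,0,0,0,0.0135,0,0.015],[0,0,0,0,0.0145,0,0.015],[0,0,0,0,0.0145,0,0.015]]'
```

```text
time: 16.35
tcp_pos: [0.4488, -0.1853, 0.0404]
tool_rot: [-0.071, 0.704, -0.703, 0.071]
contact_force: [0.4, -0.2, -4.3]
grip_width: 0.0228
time: 16.95
tcp_pos: [0.449, -0.186, 0.0266]
tool_rot: [0.07, -0.704, 0.704, -0.071]
contact_force: [0.7, 0.3, -5.0]
grip_width: 0.0231
```

```bash
python3 -m creep '[[0,0,0,0,0.001,0,0.015],[0,0,0,0,0.002,0,0.015],[0,0,0,0,0.002,0,0.015]]'
python3 -m creep '[[0,0,0,0,0.001,0,0.015],[0,0,0,0,0.0015,0,0.015],[0,0,0,0,0.0015,0,0.015]]'
```

```text
time: 17.25
tcp_pos: [0.4492, -0.1857, 0.0252]
tool_rot: [-0.07, 0.704, -0.704, 0.071]
contact_force: [-2.0, 4.7, 7.5]
grip_width: 0.0231
time: 17.55
tcp_pos: [0.4492, -0.1854, 0.0247]
tool_rot: [-0.07, 0.704, -0.703, 0.071]
contact_force: [-7.3, 10.4, 26.0]
grip_width: 0.023
```

```bash
python3 -m creep '[[0,0,0,0,-0.0005,-0.001,0.015],[0,0,0,0,-0.0005,-0.001,0.024],[0,0,0,0,-0.0005,-0.001,0.028],[0,0,0,0,-0.0005,-0.001,0.036],[0,0,0,0,-0.0005,-0.001,0.042],[0,0,0,0,-0.0005,-0.001,0.042]]' 10
python3 -m creep '[[0,0,0,0,-0.02,0,0.042],[0,0,0,0,-0.05,0,0.042],[0,0,0,0,-0.1,0,0.042],[0,0,0,0,-0.15,0,0.042],[0,0,0,0.02,-0.19,0,0.036],[0,0,0,0.04,-0.2,0,0.036],[0,0,0,0.04,-0.2,0,0.036]]'
python3 - <<'E'
from h import *
from bench import *
st=get_state(); s=snapshot("wrist"); cv2.imwrite("pics/w9.png",s["color"][:,:,::-1])
T=np.eye(4);T[:3,:3]=R.from_quat(st["tool_rot"]).as_matrix();T[:3,3]=st["tcp_pos"]; s["cam_to_world"]=T@s["T_tool_cam"]
np.savez("w9.npz",**s)
plan(st,[.4495,.1757,.11],-np.pi/2-.056)
E
```

```text
time: 18.15
tcp_pos: [0.4489, -0.1852, 0.0236]
tool_rot: [0.07, -0.703, 0.704, -0.071]
contact_force: [0.3, 0.2, -0.3]
grip_width: 0.0415
time: 18.85
tcp_pos: [0.4088, -0.1935, 0.2253]
tool_rot: [0.069, -0.703, 0.704, -0.071]
contact_force: [0.8, -0.9, -1.0]
grip_width: 0.0363
rot [-0.0022  0.2547 -0.0035] deg 14.6 shift [-0.1124  0.1147 -0.3542]
```

View pics/w9.png

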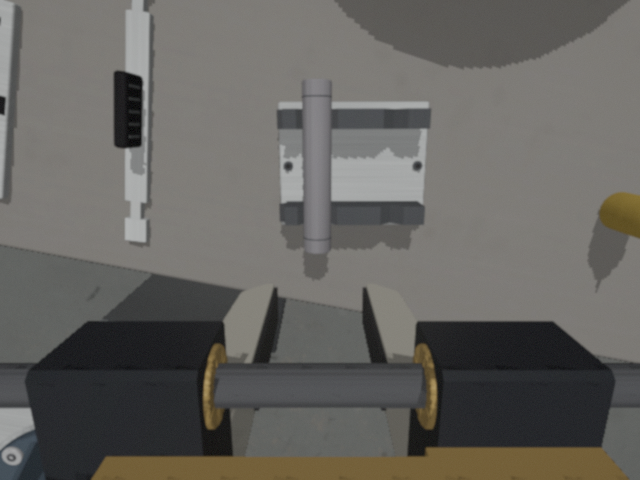

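```bash
python3 - <<'E'
from h import *
s=dict(np.load("w9.npz"))
a=ray(s,317.5,81,.046)[:2];b=ray(s,317,252,.043)[:2]; m=(a+b)/2
c=np.array([.4542,-.2165]);th=.202;Rm=np.array([[np.cos(th),np.sin(th)],[-np.sin(th),np.cos(th)]])
print(a,b,np.linalg.norm(a-b),"in cradle",Rm@(m-c),"yaw",np.arctan2(*(a-b)[::-1]))
cv2.imwrite("pics/w9c.png",cv2.resize(s["color"][90:240,265:445,::-1],None,fx=4.4,fy=4,interpolation=cv2.INTER_CUBIC))
E
```

```text
[ 0.51454182 -0.17282371] [ 0.37766635 -0.19979967] 0.1395084139254125 in cradle [-0.00187465  0.03119878] yaw 0.19459011496134343
```

```bash
python3 -m creep '[[0,0.03,0,-0.01,0,-0.04,0.036],[0,0.07,0,-0.025,0,-0.085,0.036],[0,0.11,0,-0.04,0.01,-0.13,0.036],[0,0.15,0,-0.055,0.02,-0.175,0.036],[0,0.19,0,-0.07,0.035,-0.22,0.036],[0,0.23,0,-0.085,0.05,-0.265,0.036],[0,0.255,0,-0.1,0.065,-0.31,0.036],[0,0.255,0,-0.1124,0.08,-0.354,0.036]]'
python3 - <<'E'
from h import *
from bench import *
plan(get_state(),[.4495,.1757,.09],-np.pi/2-.056)
E
```

```text
time: 19.7
tcp_pos: [0.4493, 0.179, 0.1415]
tool_rot: [-0.02, -0.707, 0.707, 0.02]
contact_force: [0.1, -0.4, 0.6]
grip_width: 0.0358
rot [-0.0004  0.0002  0.0005] deg 0.0 shift [-0.0004  0.0515  0.0032]
```

View pics/w9c.png

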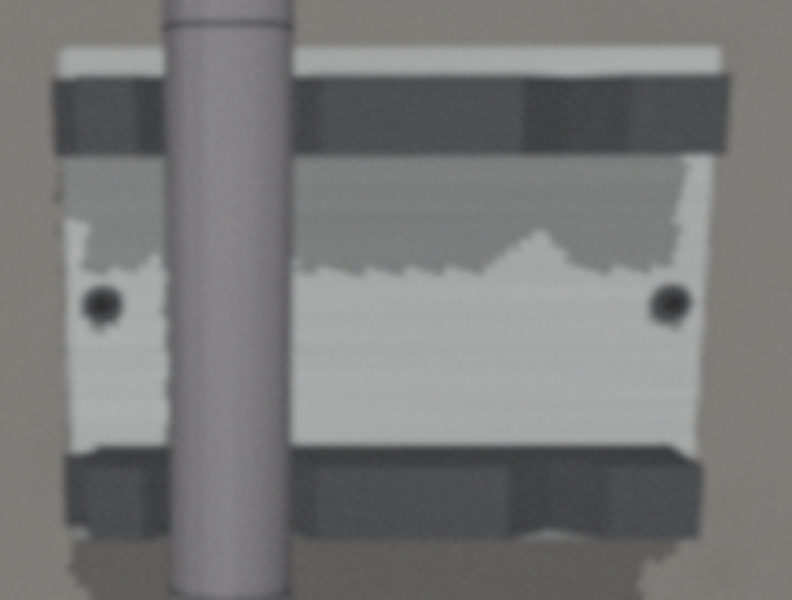

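```bash
python3 -m creep '[[0,0,0,0,0.02,0.0025,0.036],[0,0,0,0,0.05,0.0025,0.036],[0,0,0,0,0.085,0.0025,0.036],[0,0,0,0,0.11,0.0025,0.036],[0,0,0,0,0.12,0.0025,0.036],[0,0,0,0,0.1245,0.0025,0.036],[0,0,0,0,0.1245,0.0025,0.036]]'
python3 -m creep '[[0,0,0,0,0,0,0.01],[0,0,0,0,0,0,0.01],[0,0,0,0,0,0,0.01],[0,0,0,0,0,0,0.01],[0,0,0,0,0,0,0.01],[0,0,0,0,0,0,0.01]]' 40
```

```text
time: 20.4
tcp_pos: [0.4495, 0.174, 0.0189]
tool_rot: [-0.02, -0.707, 0.707, 0.019]
contact_force: [-0.5, 0.2, 0.6]
grip_width: 0.0356
time: 21.0
tcp_pos: [0.4504, 0.1764, 0.0207]
tool_rot: [0.021, 0.708, -0.705, -0.018]
contact_force: [-5.2, 22.6, 10.5]
grip_width: 0.0154
```

```bash
python3 -m creep '[[0,0,0,0,0,-0.001,0.01],[0,0,0,0,0,-0.002,0.01],[0,0,0,0,-0.005,-0.002,0.01],[0,0,0,0,-0.015,-0.002,0.01],[0,0,0,0,-0.015,-0.002,0.01]]'
python3 -m creep '[[0,0,0,0,-0.02,0,0.01],[0,0,0,0,-0.05,0,0.01],[0,0,0,0,-0.09,0,0.01],[0,0,0,0,-0.125,0,0.01],[0,0,0,0,-0.135,0.02,0.01],[0,0,0,0,-0.135,0.05,0.01],[0,0,0,0,-0.135,0.09,0.01],[0,0,0,0,-0.135,0.13,0.01]]'
python3 - <<'E'
from h import *
from bench import *
st=get_state(); s=snapshot("wrist"); cv2.imwrite("pics/w10.png",s["color"][:,:,::-1])
plan(st,[.4606,-.2474,.12],-np.pi/2+.202)
E
```

```text
time: 21.5
tcp_pos: [0.4502, 0.1759, 0.0354]
tool_rot: [0.021, 0.707, -0.707, -0.019]
contact_force: [0.4, -0.4, -2.4]
grip_width: 0.015
time: 22.3
tcp_pos: [0.4417, 0.0448, 0.1693]
tool_rot: [-0.02, -0.707, 0.707, 0.019]
contact_force: [0.2, 0.7, -2.0]
grip_width: 0.0149
rot [-2.000e-04 -2.565e-01 -1.300e-03] deg 14.7 shift [-0.0347  0.0493  0.2907]
```

View pics/w10.png

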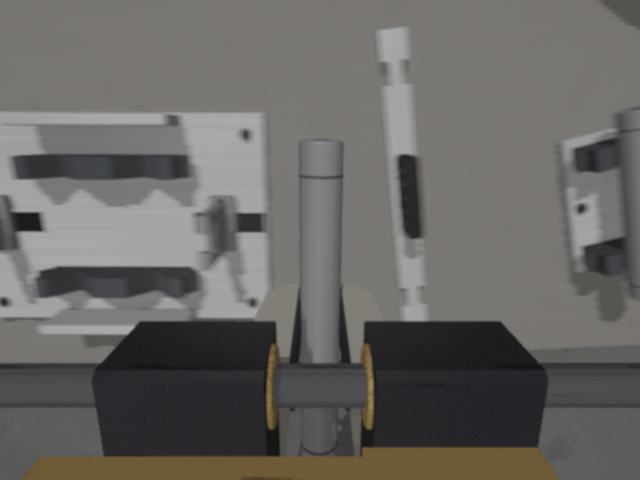

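```bash
python3 -m creep '[[0,-0.03,0,-0.004,0,0.045,0.01],[0,-0.07,0,-0.009,0,0.09,0.01],[0,-0.11,0,-0.014,0,0.135,0.01],[0,-0.16,0,-0.019,0,0.18,0.01],[0,-0.21,0,-0.025,0.01,0.22,0.01],[0,-0.256,0,-0.03,0.02,0.258,0.01],[0,-0.256,0,-0.0347,0.03,0.285,0.01],[0,-0.256,0,-0.0347,0.04,0.2907,0.01]]'
python3 -m creep '[[0,0,0,0,0.009,0,0.01],[0,0,0,0,0.009,0,0.01],[0,0,0,0,0.009,0,0.01]]'
python3 - <<'E'
from h import *
from bench import *
st=get_state(); s=snapshot("wrist"); cv2.imwrite("pics/w11.png",s["color"][:,:,::-1])
plan(st,[.4606,-.2474,.045],-np.pi/2+.202)
E
```

```text
time: 23.15
tcp_pos: [0.4608, -0.2487, 0.1286]
tool_rot: [0.069, -0.703, 0.704, -0.07]
contact_force: [0.1, 0.6, -1.1]
grip_width: 0.0151
time: 23.45
tcp_pos: [0.4608, -0.245, 0.1202]
tool_rot: [-0.071, 0.704, -0.703, 0.071]
contact_force: [0.1, -0.4, -2.0]
grip_width: 0.0152
rot [ 0.0002 -0.0001 -0.0007] deg 0.0 shift [0.0008 0.0752 0.0023]
```

View pics/w11.png

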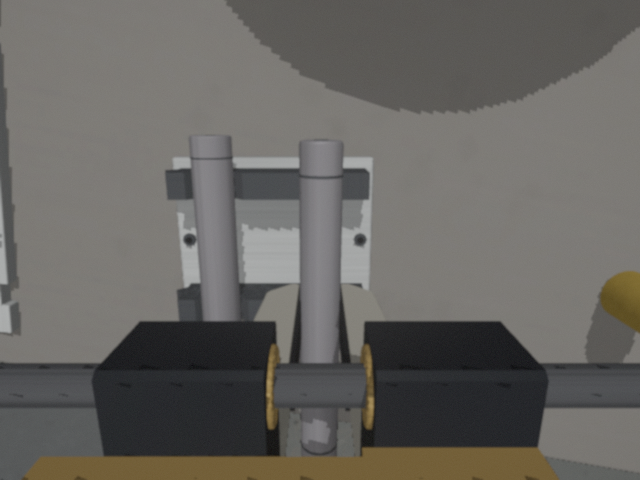

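```bash
python3 -m creep '[[0,0,0,0,0.01,0.0015,0.01],[0,0,0,0,0.03,0.0015,0.01],[0,0,0,0,0.052,0.0015,0.01],[0,0,0,0,0.068,0.0015,0.01],[0,0,0,0,0.074,0.0015,0.01],[0,0,0,0,0.075,0.0015,0.01],[0,0,0,0,0.075,0.0015,0.01]]'
python3 -m creep '[[0,0,0,0,0.004,0,0.01],[0,0,0,0,0.008,0,0.01],[0,0,0,0,0.011,0,0.01],[0,0,0,0,0.013,0,0.01],[0,0,0,0,0.014,0,0.01],[0,0,0,0,0.014,0,0.01]]'
```

```text
time: 24.2
tcp_pos: [0.4616, -0.2477, 0.0456]
tool_rot: [0.07, -0.703, 0.704, -0.072]
contact_force: [-0.1, -0.5, -2.1]
grip_width: 0.0148
time: 24.8
tcp_pos: [0.4612, -0.2476, 0.031]
tool_rot: [0.071, -0.704, 0.704, -0.071]
contact_force: [-0.3, 0.7, -3.1]
grip_width: 0.0149
```

```bash
python3 -m creep '[[0,0,0,0,0.001,0,0.01],[0,0,0,0,0.002,0,0.01],[0,0,0,0,0.002,0,0.01]]'
python3 -m creep '[[0,0,0,0,0.001,0,0.01],[0,0,0,0,0.0015,0,0.01],[0,0,0,0,0.0015,0,0.01]]'
```

```text
time: 25.1
tcp_pos: [0.4614, -0.2475, 0.0294]
tool_rot: [-0.07, 0.704, -0.704, 0.071]
contact_force: [0.3, 2.0, 3.6]
grip_width: 0.0151
time: 25.4
tcp_pos: [0.4614, -0.2472, 0.0289]
tool_rot: [-0.07, 0.704, -0.703, 0.071]
contact_force: [-5.2, 7.6, 19.1]
grip_width: 0.0151
```

```bash
python3 -m creep '[[0,0,0,0,-0.0005,-0.0007,0.01],[0,0,0,0,-0.0005,-0.0007,0.016],[0,0,0,0,-0.0005,-0.0007,0.02],[0,0,0,0,-0.0005,-0.0007,0.028],[0,0,0,0,-0.0005,-0.0007,0.036],[0,0,0,0,-0.0005,-0.0007,0.036]]' 10
python3 -m creep '[[0,0,0,0,-0.02,0,0.036],[0,0,0,0,-0.05,0,0.036],[0,0,0,0,-0.1,0,0.036],[0,0,0,0,-0.15,0,0.036],[0,0,0,0.02,-0.19,0,0.036],[0,0,0,0.04,-0.2,0,0.036],[0,0,0,0.04,-0.2,0,0.036]]'
python3 - <<'E'
from h import *
from bench import *
st=get_state(); s=snapshot("wrist"); cv2.imwrite("pics/w12.png",s["color"][:,:,::-1])
T=np.eye(4);T[:3,:3]=R.from_quat(st["tool_rot"]).as_matrix();T[:3,3]=st["tcp_pos"]; s["cam_to_world"]=T@s["T_tool_cam"]
np.savez("w12.npz",**s)
s=snapshot("side"); cv2.imwrite("pics/side12.png",s["color"][:,:,::-1])
E
```

```text
time: 26.0
tcp_pos: [0.4611, -0.247, 0.028]
tool_rot: [0.07, -0.703, 0.704, -0.071]
contact_force: [0.2, 0.4, 0.6]
grip_width: 0.0352
time: 26.7
tcp_pos: [0.421, -0.2556, 0.23]
tool_rot: [0.069, -0.703, 0.704, -0.072]
contact_force: [0.4, -1.1, -0.7]
grip_width: 0.0358
```

View pics/w12.png

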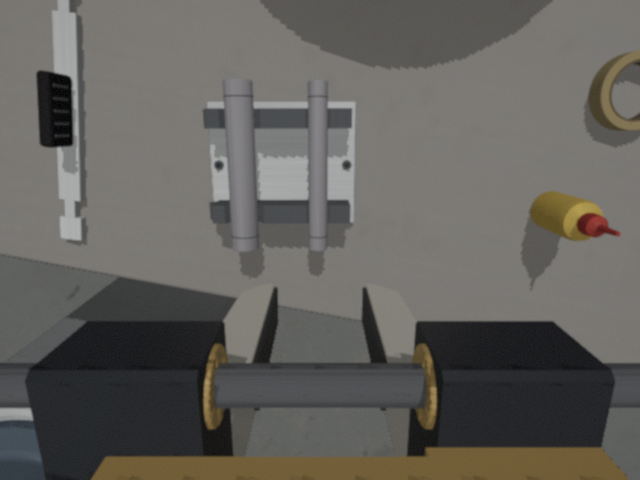

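View pics/side12.png

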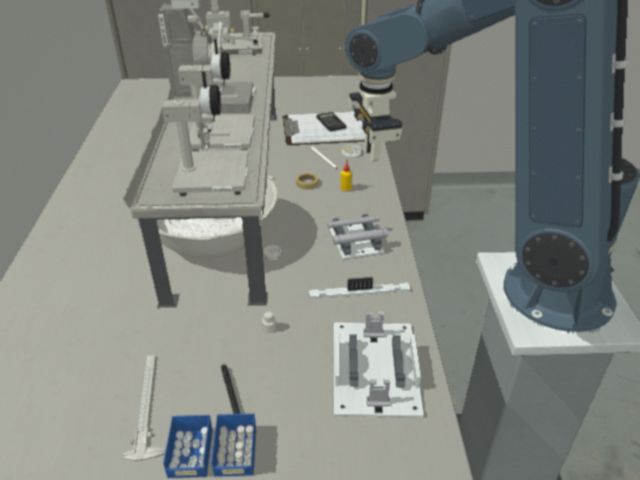

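```bash
python3 - <<'E'
from h import *
s=dict(np.load("w12.npz"))
h0=ray(s,219,165,.01)[:2];h1=ray(s,346.5,165,.01)[:2]; c=(h0+h1)/2; th=np.arctan2(*(h0-h1)[::-1])-np.pi/2
print("cradle",c,th); Rm=np.array([[np.cos(th),np.sin(th)],[-np.sin(th),np.cos(th)]])
for n,A,B,z in(("thick",(238,82),(244.5,249),.043),("thin",(318,82),(317.5,250),.043)):
    a=ray(s,*A,z)[:2];b=ray(s,*B,z)[:2]; print(n,np.linalg.norm(a-b),Rm@((a+b)/2-c),"rel yaw",np.arctan2(*(a-b)[::-1])-th)
E
```

```text
cradle [ 0.45380418 -0.21714989] 0.19976813787615555
thick 0.1380989678782102 [-0.00115293  0.03196176] rel yaw -0.009593585666767768
thin 0.1391031251283939 [-0.00161513 -0.03193015] rel yaw -0.0039034348667438268
```

Every check passed: both rods are seated and centred, the bar is flat, and the bystanders haven't moved.

```bash
python3 - <<'E'
from bench import *
print(hand_in())
E
```

```text
the job is handed in; nothing more can be done
None
```

The job is done and handed in after about 27 s of robot time; no verdict was reported.

**What I did**
- **Bar:** I gripped it by the fin and slid it about 19 mm towards its own +y with a light upward pull. It was already rising freely after about 16 mm. I lifted it straight out while both rods stayed in the rack, then lowered it onto the bench, grip up, between rack and cradle until I felt contact.
- **Rods:** I lowered the thick rod into the wide groove and the thin rod into the narrow one, each until I felt contact, then opened the fingers.

**Last checks**

| Rod | x in cradle (target 0) | y in cradle | Angle to groove |
|---|---|---|---|
| Thick | -1.2 mm | +32.0 mm (target +32) | 0.010 rad |
| Thin | -1.6 mm | -31.9 mm (target -32) | 0.004 rad |

- **By eye only:** In the last pictures the bar lies flat with its grip up and the bystanders look where they were. I didn't measure either.
- **Rod heights:** I inferred these from the force when each rod touched down, at TCP heights of 25 and 29 mm, both near what I expected.
- **Disagreement:** When I gripped each rod in the rack, it sat about 2 mm further to +y than my image estimate. That gave a sideways force of 16 to 23 N, which I eased off during the lift.
- No check failed.

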